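# Tuck the cover plate under the lapped leaf and hold it down

### The arm

A 6-joint arm with a two-finger parallel gripper is mounted at the origin on a cart in front of the work surface, level with it; the furniture and walls round the work are solid. World frame = base frame: x ahead of the robot, y to its left, z up, the work surface at z = 0. Lengths are in mm, angles in rad, forces in N, time in s.
With the tool pointing down it reaches from about 200 to 875 mm from the base axis. Payload 3.4 kg.
Tool frame: the origin (TCP) lies between the finger pads; the fingertips stand 17 mm ahead of it and the grasp point (between the pads) lies 2 mm behind it (robot.tip_extent is the distance from the TCP to the fingertips, in mm); z points along the fingers, y is the line along which they close (so a half turn about z gives the same grasp; the last joint's range is limited). The gripper opens to 94 mm and grips with 3 to 60 N. Pads are 16 mm wide; open, the fingers measure 119 mm over their backs; the gripper's body (75 mm by 177 mm) begins 78 mm behind the grasp point.
Start: joints at [-1.456, 0.276, 1.505, -0, 1.361, -0.121], TCP at [134.329, -559.124, 222.493] pointing down, gripper open.
Joint ranges: [-2.89, 2.89], [-0.75, 2.08], [0.22, 2.7], [-1.18, 4.32], [0.11, 2.71], [-2.7, 2.7]. Speed limits (rad/s): [2.57, 2.57, 3.14, 3.14, 3.14, 3.14].

### API

Orientations are given as [roll, pitch, yaw] about the fixed x, y, z axes, in that order (R = Rz(yaw) Ry(pitch) Rx(roll)).
In Python, from station import status, cams, robot gives the robot as it stands. The module is installed in compiled form; this text tells all that it offers.
- The arm moves only by the shell command python3 -m inch 'ROWS'. ROWS is JSON, a list of rows, each an object of numbers: "grip": the opening, from 0 (shut) to 1 (fully open); "x", "y", "z": the shift along the world's x, y, z as a fraction of full scale; "ax", "ay", "az": the turn, a rotation vector about the world's x, y, z as a fraction of full scale. A call has 1 to 12 rows; each row shifts and turns the commanded pose from where the row before left it; what a row does not reach is not made up. Full scale, the value 1, is 0.02 m for a shift and 180 degrees for a turn. A row lasts 1/12 s, in which the tool goes at most 41.7 mm and 7.16 degrees, less where a joint would pass 70% of its speed; a pose out of reach is approached as far as the arm can. A call with a number of a shift or a turn outside -1 to 1 is refused whole. A call with a gripper value outside its range is refused whole. The fingers move at their own pace and stop on an object; the grip force is fixed at half the most. Time passes only in rows, so rows that do not move let the fingers close. It gives the time, the measured TCP pose, the force, the opening and the grip force at its end, in the units of the state.
- status.state(): the state, without advancing time (a new reading comes with each control period).
- cams.camera(name): name is "scene" or "top" or "wrist"; returns (picture, depth): 480x640x3 uint8, red, green, blue; 480x640 float32, mm along the optical axis (not along the pixel's ray), 0 where there is no reading.
- cams.camera_params(name): a dict with "mtx" (3x3 intrinsics, pixels), "cam_to_world" (4x4, takes a point from camera to world coordinates). Camera axes: x right, y up, looking along -z (the intrinsics and any distortion apply to the point x, -y, -z); pixel columns grow to the right and rows downward; lengths in mm; the calibration is good to about 2 mm. A picture is of the moment at which its call begins: read the wrist's pose just before it. camera_params takes no time and is no camera call; for the wrist camera it gives the pose at the moment of the call.
- robot.sign_off(): hands the job in; it is judged then, once.
Trained networks look in the newest picture that a camera, given by its name, has taken for a name from the list of things; names that differ only in an ending like _2 or _b are one class to them, and where a whole thing is asked for, a point or a joint stands for the part that bears it (a point fixed in the world has none). Each returns a list of dicts, best first, with "score" (0 to 1); they miss things now and then, are a little off and sometimes report something else, mostly with a low value. They report only what shows in the picture. A call takes as long as a camera call. They do not tell look-alikes from the thing itself.
- cams.search_frame(camera, name): "position" ([x, y, z] in mm, in world coordinates, good to about 4 mm: the middle of the surface that is visible of it).
- cams.regions_of(camera, name): "mask" (480x640 bool, what is visible of it).
The state is a dict: "clock": time; "joint_pos": joint angles; "joint_velocities": joint speeds; "effort": joint torques, N m; "tcp_pos": TCP position; "tcp_rot": TCP orientation; "force": force on the tool from outside, world axes, zero at the start; "wrist_torque": the same for the moment, N m; "grip_width": opening from 0.0 (shut) to 1.0 (fully open); "grasp_force": force on a finger pad.
Only numpy, scipy, OpenCV 4.12 (cv2) and the standard library are available. Lean on these libraries where they do the work, as an engineer would, in place of code of your own. Each camera call takes 0.05 s, during which the arm holds its last target. There are 200 camera calls.

### The job

Close up the green screw housing: first swing its hinged steel rear leaf fully down, then pick up the loose aluminium cover plate by its black grip bar and slide its edge in under the lip of the leaf, without lifting the leaf, until the plate lies centred on the housing with its front edge flush with the housing's front end. Finish while still holding the plate pressed flat on the rims with about 15 N, as if for someone to put the screws in, and leave the screwdriver, oil bottle and brush where they are.

Things in the scene. Friction and masses are not known exactly. Their poses are not given: they have to be found in the camera images.
- housing: Fixed green open trough, 200 (x) x 112 (y) x 45 mm high, a lead screw inside; feet stick out 13 mm at both sides. Origin: centre of its underside; z up; x runs from the front end (x = -100 mm, roughly facing the robot, a dark screw end 25 mm up sticks out 6 mm) to the rear end with the hinge (+100 mm). The covers go on its flat rims at z = 45 mm (side rims 20 mm wide, end rims 14 mm).
- cover_leaf (a joint): Angle of the steel rear leaf (106 x 108 x 2.5 mm): 0 = fully down, its flat underside then 7 mm above the rims (spacers at the rear), so the 4 mm plate fits under with 3 mm to spare; grows as its front swings up; starts 0.5 to 0.85. Hinge line along the housing's y at x = +96, z = 52 mm. Stiff (0.14 N m): stays where left, 1 to 2.5 N at the lip moves it.
- leaf_lip (a point): Middle of the leaf's front lip, 106 mm from the hinge line. The front 9 mm of the leaf are bent up a little as a lead-in (its underside about 11 mm above the rims at the very lip). With the leaf down this point is at (-10, 0, 55) mm in the housing frame.
- cover_plate: Loose aluminium plate 110 (x) x 100 (y) x 4 mm, 0.18 to 0.35 kg, flat on the bench left or right of the housing. Origin: centre of its underside. A black grip bar, 12 mm thick (x), 56 mm long (y), stands across its middle, its top 30 mm above the underside. Same either way round: its edge x = -55 or x = +55 mm may go under the leaf.
- plate_seat (a point): Fixed point on the housing at (-45, 0, 45) mm in its frame: where the plate's origin belongs, front edge flush with the housing's front end, bar across the housing (along its y), 20 mm of the plate under the leaf.
- screwdriver: Loose screwdriver with a yellow handle, 205 mm long, 28 mm thick, lying on the other side of the housing from the plate. Origin: centre of its underside. Leave alone.
- oil_bottle: Loose white oil bottle with a red nozzle, 46 mm wide, 140 mm high, standing behind on the left. Origin: centre of its underside. Leave alone.
- brush: Loose chip brush with a wooden handle, 182 mm long along y, lying behind the housing. Origin: centre of its underside. Leave alone.
There are look-alikes about, which are no part of the job. There is more than one size of the cover_plate; the one meant has the size given above.

How it is judged:
By the outcome, as a careful person would: the job done as asked, in the order asked, and still so for the second after the job is handed in, while the arm keeps its last pose, push and grip.
It also fails if it takes over 54 s, if anything falls off the work surface, if the arm or the gripper's body presses on something with over 40 N, if the wrist force passes 120 N, or if a joint passes its speed limit or range.

## Working session

There is one attempt and no reset: what is moved stays moved. The work goes in short steps, Python scripts to look and compute and a shell command to move; the robot and the scene stay as the last step left them, time stands still between calls to the robot, and variables do not carry over. Pictures are saved under pics/ and viewed, at most 10 in all, crops included, and the job is handed in when it is done.

```bash
mkdir -p pics; cat > h.py <<'E'
import numpy as np,cv2
from station import status,cams,robot
def cloud(name,save=None):
    p=cams.camera_params(name); im,d=cams.camera(name)
    K=p["mtx"];T=np.array(p["cam_to_world"])
    v,u=np.mgrid[0:480,0:640]
    x=(u-K[0][2])/K[0][0]*d; y=(v-K[1][2])/K[1][1]*d
    P=np.stack([x,-y,-d],-1)@T[:3,:3].T+T[:3,3]
    P[d==0]=np.nan
    if save: cv2.imwrite(f"pics/{save}.png",im[:,:,::-1])
    return im,d,P
E
python3 - <<'E'
from h import *
s=status.state();print(s)
for c in("scene","top"):
    im,d,P=cloud(c,c+"0")
    np.savez(f"{c}0.npz",im=im,P=P)
    for n in("housing","cover_leaf","leaf_lip","cover_plate","screwdriver","oil_bottle","brush"):
        r=cams.search_frame(c,n)
        print(c,n,[(np.round(q["position"]).tolist(),round(q["score"],2)) for q in r])
print(cams.camera_params("top")["cam_to_world"])
E
python3 -c "
import cv2,numpy as np
a=cv2.imread('pics/scene0.png');b=cv2.imread('pics/top0.png');print(a.shape)"
```

```text
{'clock': 0.0, 'joint_pos': array([-1.45600210e+00,  2.76558002e-01,  1.50613493e+00, -1.84640473e-05,
        1.36068396e+00, -1.20991278e-01]), 'joint_velocities': array([ 1.32685953e-03,  7.79878411e-04,  1.63752560e-05,  2.19657408e-03,
       -6.91578344e-04, -1.03548955e-03]), 'effort': array([ 1.20124099e-03, -4.04582155e+01, -2.37226152e+01,  6.99976785e-02,
        3.48653540e-02, -1.55359285e-04]), 'tcp_pos': array([ 134.2542234 , -558.54795609,  221.62509752]), 'tcp_rot': array([-3.13981928e+00, -1.97431294e-04,  2.35789201e-01]), 'force': array([-0.09922986,  0.82386501, -1.47570561]), 'wrist_torque': array([ 0.00282994, -0.020306  ,  0.00567819]), 'grasp_force': 0.0, 'grip_width': 0.9985011188221296}
scene housing [([558.0, -29.0, 37.0], 0.91), ([615.0, -24.0, 90.0], 0.74), ([492.0, 289.0, 6.0], 0.29)]
scene cover_leaf [([614.0, -24.0, 92.0], 0.58)]
scene leaf_lip [([613.0, -28.0, 91.0], 0.93)]
scene cover_plate [([495.0, 288.0, 3.0], 0.97), ([382.0, 165.0, 4.0], 0.96)]
scene screwdriver [([471.0, -252.0, 24.0], 0.6)]
scene oil_bottle [([691.0, 326.0, 60.0], 0.72)]
scene brush [([756.0, -136.0, 10.0], 0.89)]
top housing [([559.0, -8.0, 46.0], 0.84)]
top cover_leaf [([612.0, -23.0, 98.0], 0.56)]
top leaf_lip [([615.0, -24.0, 92.0], 0.72)]
top cover_plate [([388.0, 170.0, 2.0], 0.87)]
top screwdriver [([472.0, -235.0, 25.0], 0.62)]
top oil_bottle [([694.0, 323.0, 77.0], 0.96)]
top brush [([758.0, -128.0, 5.0], 0.89), ([502.0, 296.0, 8.0], 0.53)]
[[ 1.14629679e-02  9.97152821e-01 -7.45308846e-02  4.99784791e+02]
 [-9.99710729e-01  1.30045954e-02  2.02321099e-02  3.74120094e+01]
 [ 2.11437495e-02  7.42774050e-02  9.97013445e-01  1.16184314e+03]
 [ 0.00000000e+00  0.00000000e+00  0.00000000e+00  1.00000000e+00]]
(480, 640, 3)
```

View pics/scene0.png

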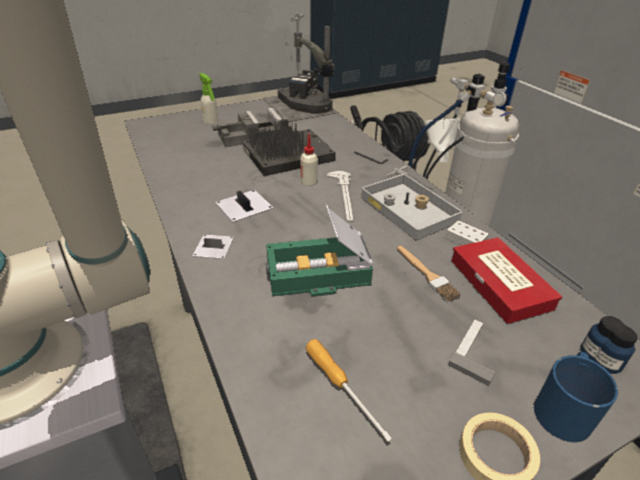

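View pics/top0.png

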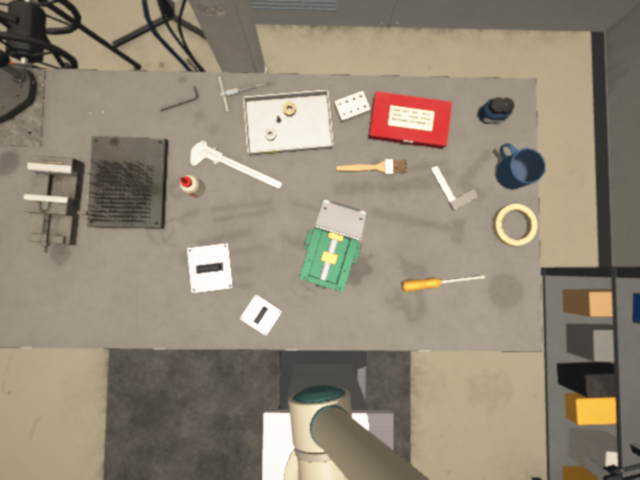

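The housing is in the middle of the top view at (332,255), with its leaf up towards the top. There are two plates, a larger one at (209,268) and a smaller one at (261,315), and I'll measure both. The screwdriver is at (440,283), on the other side.

```bash
python3 - <<'E'
from h import *
D=np.load("top0.npz");im,P=D["im"],D["P"]
hsv=cv2.cvtColor(im,cv2.COLOR_RGB2HSV)
def rect(m,t):
    m=cv2.morphologyEx(m.astype(np.uint8),cv2.MORPH_OPEN,np.ones((2,2)))
    n,l,s,c=cv2.connectedComponentsWithStats(m)
    for k in range(1,n):
        if s[k,4]>150:
            q=P[l==k][:,:2]; q=q[~np.isnan(q[:,0])].astype(np.float32)
            r=cv2.minAreaRect(q); print(t,np.round(r[0],1),np.round(r[1],1),round(r[2],2),"z",np.nanmedian(P[l==k][:,2]).round(1),s[k,4])
Z=P[:,:,2];X=P[:,:,0];Y=P[:,:,1]
reg=lambda a,b,c,d:(X>a)&(X<b)&(Y>c)&(Y<d)
rect(reg(300,600,100,400)&(im.min(2)>140),"plate")
rect(reg(300,600,100,400)&(im.max(2)<50),"bar")
rect(reg(300,600,100,400)&(Z>18),"barZ")
g=(hsv[...,0]>60)&(hsv[...,0]<95)&(hsv[...,1]>80)&reg(400,750,-150,120)
rect(g&(Z>38)&(Z<52),"rims")
rect(g&(Z>-5)&(Z<38),"low")
rect(reg(500,750,-150,120)&(Z>60)&(Z<140),"leaf")
L=P[reg(500,750,-150,120)&(Z>56)&(Z<140)]
print(len(L)); c=L.mean(0);u,s,v=np.linalg.svd(L-c);print(c,v[2],L[:,2].min(),L[:,2].max())
print("table z",np.nanmedian(Z[reg(300,450,-100,80)]))
E
```

```text
plate [496.2 298.1] [118.3 108.4] 7.13 z 3.6 1849
plate [378.7 164.4] [98.  79.9] 56.76 z 2.0 1074
rims [519.1   2. ] [114.8 129. ] 72.66 z 44.3 961
low [533.8  23.6] [ 24.4 115.3] 73.86 z 7.7 391
low [520.7 -21.9] [ 25.3 115.3] 73.3 z 8.3 424
leaf [610.3 -28.3] [117.5  69.7] 75.36 z 95.4 1164
1272
[613.50593511 -21.23899913  92.81806636] [-0.68684424  0.19856802 -0.69915358] 56.07777085016755 135.26504120616642
table z -0.332949490172723
```

```bash
python3 -m inch '[{"x":0.7,"y":1,"z":0.1,"az":0.012,"grip":0},{"x":0.7,"y":1,"z":0.1,"az":0.012,"grip":0},{"x":0.7,"y":1,"z":0.1,"az":0.012,"grip":0},{"x":0.7,"y":1,"z":0.1,"az":0.012,"grip":0},{"x":0.7,"y":1,"z":0.1,"az":0.012,"grip":0},{"x":0.7,"y":1,"z":0.1,"az":0.012,"grip":0},{"x":0.7,"y":1,"z":0.1,"az":0.012,"grip":0},{"x":0.7,"y":1,"z":0.1,"az":0.012,"grip":0},{"x":0.7,"y":1,"z":0.1,"az":0.012,"grip":0},{"x":0.7,"y":1,"z":0.1,"az":0.012,"grip":0},{"x":0.7,"y":1,"z":0.1,"az":0.012,"grip":0},{"x":0.7,"y":1,"z":0.1,"az":0.012,"grip":0}]'
python3 -m inch '[{"x":0.7,"y":1,"z":0.1,"az":0.012,"grip":0},{"x":0.7,"y":1,"z":0.1,"az":0.012,"grip":0},{"x":0.7,"y":1,"z":0.1,"az":0.012,"grip":0},{"x":0.7,"y":1,"z":0.1,"az":0.012,"grip":0},{"x":0.7,"y":1,"z":0.1,"az":0.012,"grip":0},{"x":0.7,"y":1,"z":0.1,"az":0.012,"grip":0},{"x":0.7,"y":1,"z":0.1,"az":0.012,"grip":0},{"x":0.7,"y":1,"z":0.1,"az":0.012,"grip":0},{"x":0.7,"y":1,"z":0.1,"az":0.012,"grip":0},{"x":0.7,"y":1,"z":0.1,"az":0.012,"grip":0},{"x":0.7,"y":1,"z":0.1,"az":0.012,"grip":0},{"x":0.7,"y":1,"z":0.1,"az":0.012,"grip":0}]'
python3 - <<'E'
from h import *
s=status.state();print(s["clock"],s["tcp_pos"],s["tcp_rot"],s["joint_pos"],s["force"])
im,d,P=cloud("wrist","w1");np.savez("w1.npz",im=im,P=P);print(np.round(cams.camera_params("wrist")["cam_to_world"],2))
E
```

```text
0.8 [ 134.33844919 -559.13963597  222.52490608] [ 3.14140452e+00 -8.07461497e-07  2.35773034e-01] [-1.45600143e+00  2.75854972e-01  1.50488450e+00  2.40348399e-05
  1.36066652e+00 -1.20983146e-01] [ 0.28319559 -0.86813394 -0.69222054]
[[ 2.3000e-01  9.4000e-01  2.6000e-01  2.0981e+02]
 [-9.7000e-01  2.3000e-01  6.0000e-02 -5.4106e+02]
 [ 0.0000e+00 -2.7000e-01  9.6000e-01  3.8461e+02]
 [ 0.0000e+00  0.0000e+00  0.0000e+00  1.0000e+00]]invalid input at $[0]: expected keys grip, x, y, z, ax, ay, az
invalid input at $[0]: expected keys grip, x, y, z, ax, ay, az
```

View pics/w1.png

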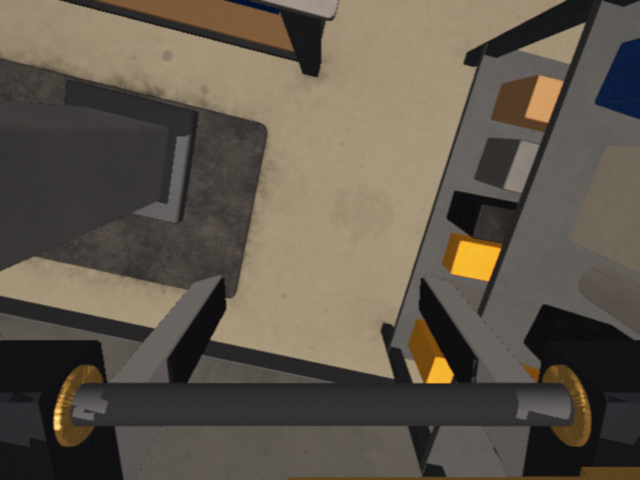

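The rows need all seven keys, so nothing has moved. The picture shows only floor, a shelf on the right, and the fingers at columns 220 and 420.

```bash
python3 -m inch '[{"x":0.7,"y":1,"z":0.1,"ax":0,"ay":0,"az":0.012,"grip":0},{"x":0.7,"y":1,"z":0.1,"ax":0,"ay":0,"az":0.012,"grip":0},{"x":0.7,"y":1,"z":0.1,"ax":0,"ay":0,"az":0.012,"grip":0},{"x":0.7,"y":1,"z":0.1,"ax":0,"ay":0,"az":0.012,"grip":0},{"x":0.7,"y":1,"z":0.1,"ax":0,"ay":0,"az":0.012,"grip":0},{"x":0.7,"y":1,"z":0.1,"ax":0,"ay":0,"az":0.012,"grip":0},{"x":0.7,"y":1,"z":0.1,"ax":0,"ay":0,"az":0.012,"grip":0},{"x":0.7,"y":1,"z":0.1,"ax":0,"ay":0,"az":0.012,"grip":0},{"x":0.7,"y":1,"z":0.1,"ax":0,"ay":0,"az":0.012,"grip":0},{"x":0.7,"y":1,"z":0.1,"ax":0,"ay":0,"az":0.012,"grip":0},{"x":0.7,"y":1,"z":0.1,"ax":0,"ay":0,"az":0.012,"grip":0},{"x":0.7,"y":1,"z":0.1,"ax":0,"ay":0,"az":0.012,"grip":0}]'
python3 -m inch '[{"x":0.7,"y":1,"z":0.1,"ax":0,"ay":0,"az":0.012,"grip":0},{"x":0.7,"y":1,"z":0.1,"ax":0,"ay":0,"az":0.012,"grip":0},{"x":0.7,"y":1,"z":0.1,"ax":0,"ay":0,"az":0.012,"grip":0},{"x":0.7,"y":1,"z":0.1,"ax":0,"ay":0,"az":0.012,"grip":0},{"x":0.7,"y":1,"z":0.1,"ax":0,"ay":0,"az":0.012,"grip":0},{"x":0.7,"y":1,"z":0.1,"ax":0,"ay":0,"az":0.012,"grip":0},{"x":0.7,"y":1,"z":0.1,"ax":0,"ay":0,"az":0.012,"grip":0},{"x":0.7,"y":1,"z":0.1,"ax":0,"ay":0,"az":0.012,"grip":0},{"x":0.7,"y":1,"z":0.1,"ax":0,"ay":0,"az":0.012,"grip":0},{"x":0.7,"y":1,"z":0.1,"ax":0,"ay":0,"az":0.012,"grip":0},{"x":0.7,"y":0.3,"z":0.1,"ax":0,"ay":0,"az":0.03,"grip":0},{"x":0.7,"y":0.3,"z":0.1,"ax":0,"ay":0,"az":0.03,"grip":0}]'
python3 - <<'E'
from h import *
s=status.state();print(s["clock"],s["tcp_pos"],s["tcp_rot"],s["joint_pos"],s["force"])
im,d,P=cloud("wrist","w2");np.savez("w2.npz",im=im,P=P)
E
```

```text
clock: 1.85
tcp_pos: [302.8, -318.1, 246.8]
tcp_rot: [3.141, 0.0, 0.69]
force: [0.7, 0.6, 0.3]
grip_width: 0.186
grasp_force: 0.0
clock: 2.85
tcp_pos: [470.9, -105.9, 270.8]
tcp_rot: [3.141, 0.0, 1.26]
force: [-0.5, -0.3, 0.1]
grip_width: 0.007
grasp_force: 0.0
2.85 [ 470.86895474 -105.85813461  270.83109291] [3.14105599e+00 2.98884284e-06 1.25987946e+00] [-3.65456566e-01  1.09555395e-01  1.60121189e+00  2.65318236e-05
  1.43028934e+00 -5.45434134e-02] [-0.5385234  -0.29437541  0.0863141 ]
```

View pics/w2.png

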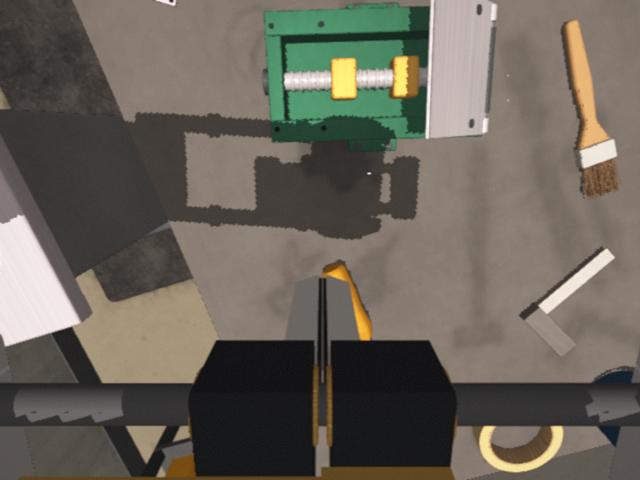

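The wrist view shows the housing at (265-430, 5-140) and the raised leaf at (430-495, 0-135). I'll fit poses from the depth.

```bash
cat > fit.py <<'E'
from h import *
def housing(im,P,verbose=True):
    hsv=cv2.cvtColor(im,cv2.COLOR_RGB2HSV);Z=P[...,2]
    g=(hsv[...,0]>60)&(hsv[...,0]<95)&(hsv[...,1]>80)&(np.abs(P[...,0]-560)<180)&(np.abs(P[...,1])<150)
    m=g&(Z>41)&(Z<49)
    n,l,s,c=cv2.connectedComponentsWithStats(m.astype(np.uint8))
    k=1+np.argmax(s[1:,4]); q=P[l==k]
    print("rims z",np.median(q[:,2]),len(q))
    r=cv2.minAreaRect(q[:,:2].astype(np.float32));print(r)
    return q
E
python3 - <<'E'
from fit import *
D=np.load("w2.npz");im,P=D["im"],D["P"];q=housing(im,P)
hh=cv2.minAreaRect(q[:,:2].astype(np.float32))
a=np.deg2rad(-16.5)
# refine yaw: edges of rims
from scipy.optimize import minimize_scalar
f=lambda a:(lambda v:np.percentile(v,99.5)-np.percentile(v,.5))(q[:,:2]@[-np.sin(a),np.cos(a)])
A=np.linspace(-.4,-.15,101);w=[f(x) for x in A];a=A[np.argmin(w)];print("yaw",a,min(w))
ex=np.array([np.cos(a),np.sin(a)]);ey=np.array([-ex[1],ex[0]])
u=q[:,:2]@ex;v=q[:,:2]@ey
print("u min",np.percentile(u,[0,.5,1,2]),"v",np.percentile(v,[0,.5,1,50,99,99.5,100]))
x0=np.percentile(u,.5)+100;v0=(np.percentile(v,.5)+np.percentile(v,99.5))/2
c=ex*x0+ey*v0;print("origin",c)
B=P.reshape(-1,3);B=B[~np.isnan(B[:,0])]
h=np.c_[(B[:,:2]-c)@ex,(B[:,:2]-c)@ey,B[:,2]]
L=h[(h[:,0]>10)&(h[:,0]<110)&(abs(h[:,1])<50)&(h[:,2]>60)&(h[:,2]<140)]
m=L.mean(0);n=np.linalg.svd(L-m,full_matrices=False)[2][2];print("leaf",len(L),m,n,"angle",np.arctan2(abs(n[0]),abs(n[2])))
i=L[:,2].argsort()[-30:];print("lip",L[i].mean(0))
E
```

```text
rims z 44.70287046078374 8609
((529.6995239257812, 2.5767288208007812), (111.98158264160156, 144.1195526123047), 74.01811981201172)
yaw -0.28500000000000003 110.58879853871102
u min [435.29924721 436.04736053 436.35317128 437.00168468] v [ 95.57517278  96.08462743  96.3920579  174.32879245 206.3856288
 206.67342597 207.58321905]
origin [556.98543724  -5.44106272]
leaf 7505 [54.7473071  -0.32673642 96.73102459] [-0.7188924  -0.00543635 -0.69510012] angle 0.80222288856661
lip [ 24.29922642  -2.34551183 132.30839102]
```

```bash
python3 -m inch '[{"x":0.78,"y":0.56,"z":-0.4,"ax":0,"ay":0,"az":0.01,"grip":0},{"x":0.78,"y":0.56,"z":-0.4,"ax":0,"ay":0,"az":0,"grip":0},{"x":0.78,"y":0.56,"z":-0.4,"ax":0,"ay":0,"az":0,"grip":0},{"x":0.78,"y":0.56,"z":-0.4,"ax":0,"ay":0,"az":0,"grip":0},{"x":0.78,"y":0.56,"z":-0.7,"ax":0,"ay":0,"az":0,"grip":0},{"x":0.78,"y":0.56,"z":-0.8,"ax":0,"ay":0,"az":0,"grip":0},{"x":0.78,"y":0.56,"z":-0.9,"ax":0,"ay":0,"az":0,"grip":0},{"x":0.78,"y":0.56,"z":-1,"ax":0,"ay":0,"az":0,"grip":0},{"x":0,"y":0,"z":-0.5,"ax":0,"ay":0,"az":0,"grip":0},{"x":0,"y":0,"z":0,"ax":0,"ay":0,"az":0,"grip":0}]'
```

```text
clock: 3.73
tcp_pos: [593.1, -17.4, 157.5]
tcp_rot: [-3.135, 0.002, 1.285]
force: [-0.6, 0.4, 0.7]
grip_width: 0.006
grasp_force: 0.0
```

```bash
python3 -m inch '[{"x":-0.08,"y":0.02,"z":-0.5,"ax":0,"ay":0,"az":0,"grip":0},{"x":-0.08,"y":0.02,"z":-0.5,"ax":0,"ay":0,"az":0,"grip":0},{"x":-0.08,"y":0.02,"z":-0.5,"ax":0,"ay":0,"az":0,"grip":0},{"x":-0.08,"y":0.02,"z":-0.5,"ax":0,"ay":0,"az":0,"grip":0},{"x":-0.08,"y":0.02,"z":-0.5,"ax":0,"ay":0,"az":0,"grip":0},{"x":-0.08,"y":0.02,"z":-0.5,"ax":0,"ay":0,"az":0,"grip":0},{"x":-0.08,"y":0.02,"z":-0.4,"ax":0,"ay":0,"az":0,"grip":0},{"x":-0.08,"y":0.02,"z":-0.4,"ax":0,"ay":0,"az":0,"grip":0},{"x":-0.08,"y":0.02,"z":-0.2,"ax":0,"ay":0,"az":0,"grip":0},{"x":0,"y":0,"z":0,"ax":0,"ay":0,"az":0,"grip":0}]'; python3 -c "
from h import *
print(status.state()['force'],status.state()['tcp_pos'])"
```

```text
clock: 4.57
tcp_pos: [579.9, -13.8, 79.2]
tcp_rot: [-3.14, 0.0, 1.285]
force: [0.1, -0.5, -0.3]
grip_width: 0.007
grasp_force: 0.0
[ 0.12265668 -0.4664767  -0.33462971] [579.86871362 -13.75229231  79.24227456]
```

```bash
python3 -m inch '[{"x":0,"y":0,"z":-0.15,"ax":0,"ay":0,"az":0,"grip":0},{"x":0,"y":0,"z":-0.15,"ax":0,"ay":0,"az":0,"grip":0},{"x":0,"y":0,"z":-0.08,"ax":0,"ay":0,"az":0,"grip":0},{"x":0,"y":0,"z":0,"ax":0,"ay":0,"az":0,"grip":0}]'; python3 -m inch '[{"x":0,"y":0,"z":-0.05,"ax":0,"ay":0,"az":0,"grip":0},{"x":0,"y":0,"z":0,"ax":0,"ay":0,"az":0,"grip":0}]'
```

```text
clock: 4.9
tcp_pos: [580.8, -13.9, 72.7]
tcp_rot: [3.141, -0.0, 1.285]
force: [-1.0, 0.0, -0.2]
grip_width: 0.005
grasp_force: 0.0
clock: 5.07
tcp_pos: [580.9, -14.0, 71.9]
tcp_rot: [3.141, -0.0, 1.285]
force: [-0.7, 0.4, 0.7]
grip_width: 0.007
grasp_force: 0.0
```

```bash
python3 -m inch '[{"x":0,"y":0,"z":-0.05,"ax":0,"ay":0,"az":0,"grip":0},{"x":0,"y":0,"z":-0.05,"ax":0,"ay":0,"az":0,"grip":0},{"x":0,"y":0,"z":0,"ax":0,"ay":0,"az":0,"grip":0}]'; python3 -m inch '[{"x":0,"y":0,"z":-0.05,"ax":0,"ay":0,"az":0,"grip":0},{"x":0,"y":0,"z":0,"ax":0,"ay":0,"az":0,"grip":0}]'
```

```text
clock: 5.32
tcp_pos: [581.0, -14.0, 71.6]
tcp_rot: [3.14, -0.0, 1.285]
force: [-2.9, 0.9, 9.9]
grip_width: 0.005
grasp_force: 4.9
clock: 5.48
tcp_pos: [581.0, -14.0, 71.6]
tcp_rot: [3.14, -0.0, 1.285]
force: [-3.5, 0.8, 14.9]
grip_width: 0.007
grasp_force: 7.4
```

```bash
python3 - <<'E'
from h import *
for c in("scene","top"):
  im,d,P=cloud(c)
  cv2.imwrite(f"pics/{c}2.png",cv2.resize(im[180:330,230:410] if c=="scene" else im[170:320,250:430],(720,600))[:,:,::-1])
E
```

```text
(no output)
```

View pics/scene2.png

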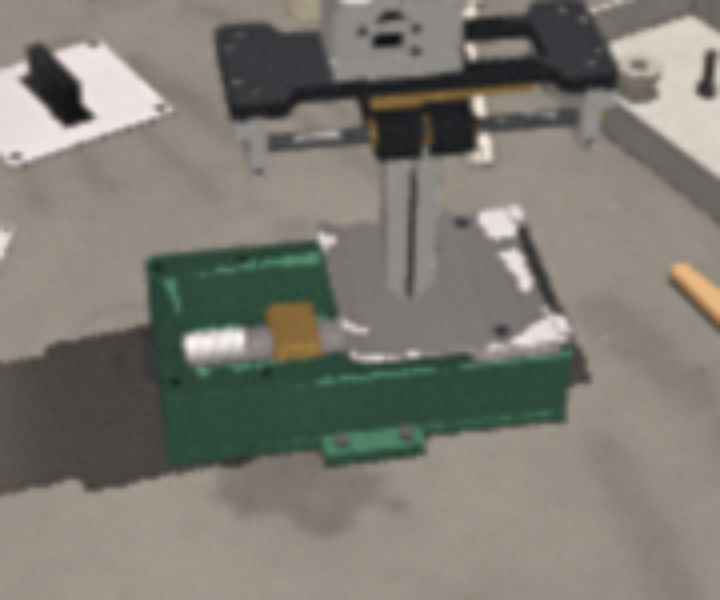

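The leaf is down flat: contact at tip z 54.6 with 15 N, matching a closed leaf (stiffness about 5 N per mm commanded). I'll go to the larger plate next.

```bash
python3 -m inch '[{"x":0,"y":0,"z":0.8,"ax":0,"ay":0,"az":0,"grip":0},{"x":0,"y":0,"z":1,"ax":0,"ay":0,"az":0,"grip":0},{"x":-0.2,"y":0.4,"z":1,"ax":0,"ay":0,"az":0.012,"grip":0},{"x":-0.45,"y":1,"z":1,"ax":0,"ay":0,"az":0.012,"grip":0},{"x":-0.45,"y":1,"z":1,"ax":0,"ay":0,"az":0.012,"grip":1},{"x":-0.45,"y":1,"z":1,"ax":0,"ay":0,"az":0.012,"grip":1},{"x":-0.45,"y":1,"z":1,"ax":0,"ay":0,"az":0.012,"grip":1},{"x":-0.45,"y":1,"z":1,"ax":0,"ay":0,"az":0.012,"grip":1},{"x":-0.45,"y":1,"z":0.5,"ax":0,"ay":0,"az":0.012,"grip":1},{"x":-0.45,"y":1,"z":0,"ax":0,"ay":0,"az":0.012,"grip":1},{"x":-0.45,"y":1,"z":0,"ax":0,"ay":0,"az":0.012,"grip":1},{"x":-0.45,"y":1,"z":0,"ax":0,"ay":0,"az":0.012,"grip":1}]'
python3 -m inch '[{"x":-0.4,"y":1,"z":0,"ax":0,"ay":0,"az":0.012,"grip":1},{"x":0,"y":0.3,"z":0,"ax":0,"ay":0,"az":0,"grip":1},{"x":0,"y":0,"z":0,"ax":0,"ay":0,"az":0,"grip":1}]'
python3 - <<'E'
from fit import *
s=status.state();print(s["clock"],s["tcp_pos"],s["tcp_rot"])
im,d,P=cloud("wrist","w3");np.savez("w3.npz",im=im,P=P)
Z=P[...,2];X=P[...,0];Y=P[...,1];R=(abs(X-495)<110)&(abs(Y-295)<110)
def rect(m,t):
    n,l,s,c=cv2.connectedComponentsWithStats(m.astype(np.uint8));k=1+np.argmax(s[1:,4]);q=P[l==k]
    print(t,cv2.minAreaRect(q[:,:2].astype(np.float32)),np.median(q[:,2]),len(q),np.round(c[k]))
rect(R&(Z>2)&(Z<7)&(im.min(2)>110),"plate")
rect(R&(Z>26)&(Z<34),"bartop")
rect(R&(Z>12)&(Z<34),"bar")
# leaf check
a=-.281;ex=np.array([np.cos(a),np.sin(a)]);ey=np.array([-ex[1],ex[0]])
im,d,P=cloud("top");B=P.reshape(-1,3);B=B[~np.isnan(B[:,0])];c=np.array([556.5,-5.5])
h=np.c_[(B[:,:2]-c)@ex,(B[:,:2]-c)@ey,B[:,2]]
for lo in range(-10,100,20):
    L=h[(h[:,0]>lo)&(h[:,0]<lo+15)&(abs(h[:,1])<45)];print(lo,np.round(np.median(L[:,2]),1),len(L))
E
```

```text
clock: 6.58
tcp_pos: [495.4, 175.0, 235.4]
tcp_rot: [3.14, -0.0, 1.664]
force: [0.4, -0.3, -0.0]
grip_width: 0.536
grasp_force: 0.0
clock: 6.83
tcp_pos: [487.7, 201.1, 235.0]
tcp_rot: [3.141, -0.0, 1.701]
force: [0.6, 0.8, -0.3]
grip_width: 0.745
grasp_force: 0.0
6.8333 [487.65468455 201.12532267 234.99458122] [ 3.14077065e+00 -1.81893674e-06  1.70127720e+00]
plate ((499.59619140625, 298.26849365234375), (110.30921173095703, 99.44613647460938), 7.530487060546875) 3.8128376000303774 10934 [348. 104.]
bartop ((499.5118103027344, 298.2184143066406), (12.061294555664062, 54.39453125), 7.8371124267578125) 29.54366683451343 911 [350. 106.]
bar ((499.522216796875, 298.14288330078125), (12.061294555664062, 54.547035217285156), 7.8371124267578125) 29.509573982576114 943 [349. 106.]
-10 55.0 255
10 54.0 233
30 54.3 236
50 54.1 233
70 54.1 229
90 55.5 133
```

View pics/w3.png

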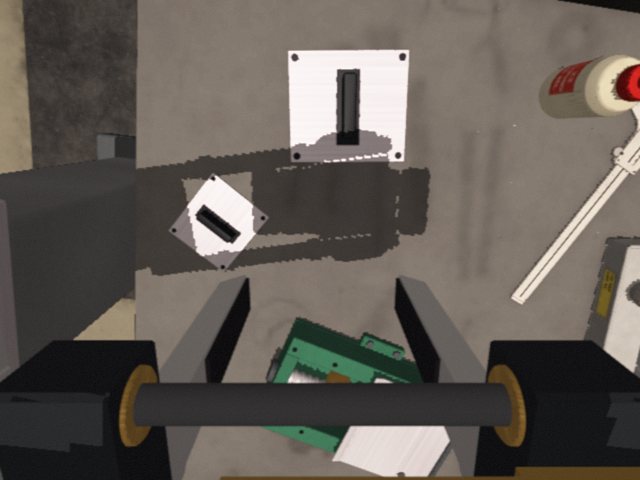

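The view confirms the larger plate, centred at pixel (348,104), as the 110 x 100 mm one. The bar centre is (499.5, 298.2), and yaw already matches.

```bash
python3 -m inch '[{"x":0.1,"y":0.81,"z":-1,"ax":0,"ay":0,"az":0.001,"grip":0.5},{"x":0.1,"y":0.81,"z":-1,"ax":0,"ay":0,"az":0,"grip":0.5},{"x":0.1,"y":0.81,"z":-1,"ax":0,"ay":0,"az":0,"grip":0.5},{"x":0.1,"y":0.81,"z":-1,"ax":0,"ay":0,"az":0,"grip":0.5},{"x":0.1,"y":0.81,"z":-1,"ax":0,"ay":0,"az":0,"grip":0.5},{"x":0.09,"y":0.8,"z":-1,"ax":0,"ay":0,"az":0,"grip":0.5},{"x":0,"y":0,"z":-1,"ax":0,"ay":0,"az":0,"grip":0.5},{"x":0,"y":0,"z":-1,"ax":0,"ay":0,"az":0,"grip":0.5},{"x":0,"y":0,"z":-0.7,"ax":0,"ay":0,"az":0,"grip":0.5},{"x":0,"y":0,"z":0,"ax":0,"ay":0,"az":0,"grip":0.5},{"x":0,"y":0,"z":0,"ax":0,"ay":0,"az":0,"grip":0.5}]'
```

```text
clock: 7.85
tcp_pos: [499.9, 295.8, 60.2]
tcp_rot: [-3.14, 0.001, 1.701]
force: [-0.5, 0.6, 0.1]
grip_width: 0.501
grasp_force: 0.0
```

```bash
python3 -m inch '[{"x":0,"y":0.12,"z":-0.7,"ax":0,"ay":0,"az":0.001,"grip":0.5},{"x":0,"y":0,"z":-0.7,"ax":0,"ay":0,"az":0,"grip":0.5},{"x":0,"y":0,"z":-0.4,"ax":0,"ay":0,"az":0,"grip":0.5},{"x":0,"y":0,"z":0,"ax":0,"ay":0,"az":0,"grip":0.3},{"x":0,"y":0,"z":0,"ax":0,"ay":0,"az":0,"grip":0},{"x":0,"y":0,"z":0,"ax":0,"ay":0,"az":0,"grip":0},{"x":0,"y":0,"z":0,"ax":0,"ay":0,"az":0,"grip":0},{"x":0,"y":0,"z":0,"ax":0,"ay":0,"az":0,"grip":0},{"x":0,"y":0,"z":0,"ax":0,"ay":0,"az":0,"grip":0},{"x":0,"y":0,"z":0,"ax":0,"ay":0,"az":0,"grip":0}]'
```

```text
clock: 8.68
tcp_pos: [499.6, 299.6, 25.5]
tcp_rot: [3.141, -0.0, 1.706]
force: [-1.5, -0.1, 3.1]
grip_width: 0.128
grasp_force: 30.0
```

The bar is gripped: width is 12 mm and grip force 30 N. I'll lift it and carry it to a hover in front of the housing.

```bash
python3 -m inch '[{"x":0,"y":0,"z":0.3,"ax":0,"ay":0,"az":0,"grip":0},{"x":0,"y":0,"z":0.6,"ax":0,"ay":0,"az":0,"grip":0},{"x":0,"y":0,"z":0.8,"ax":0,"ay":0,"az":0,"grip":0},{"x":0,"y":0,"z":0.8,"ax":0,"ay":0,"az":0,"grip":0},{"x":-0.03,"y":-0.3,"z":0.8,"ax":0,"ay":0,"az":-0.006,"grip":0},{"x":-0.06,"y":-0.6,"z":0.8,"ax":0,"ay":0,"az":-0.009,"grip":0},{"x":-0.06,"y":-0.8,"z":0.7,"ax":0,"ay":0,"az":-0.009,"grip":0},{"x":-0.07,"y":-0.9,"z":0.3,"ax":0,"ay":0,"az":-0.009,"grip":0},{"x":-0.07,"y":-0.9,"z":0.1,"ax":0,"ay":0,"az":-0.009,"grip":0},{"x":-0.07,"y":-0.9,"z":0,"ax":0,"ay":0,"az":-0.009,"grip":0},{"x":-0.07,"y":-0.9,"z":0,"ax":0,"ay":0,"az":-0.009,"grip":0},{"x":-0.07,"y":-0.9,"z":0,"ax":0,"ay":0,"az":-0.009,"grip":0}]'
python3 -m inch '[{"x":-0.07,"y":-0.9,"z":0,"ax":0,"ay":0,"az":-0.009,"grip":0},{"x":-0.07,"y":-0.9,"z":0,"ax":0,"ay":0,"az":-0.009,"grip":0},{"x":-0.07,"y":-0.9,"z":0,"ax":0,"ay":0,"az":-0.009,"grip":0},{"x":-0.07,"y":-0.9,"z":0,"ax":0,"ay":0,"az":-0.009,"grip":0},{"x":-0.07,"y":-0.9,"z":0,"ax":0,"ay":0,"az":-0.009,"grip":0},{"x":-0.07,"y":-0.9,"z":0,"ax":0,"ay":0,"az":-0.009,"grip":0},{"x":-0.07,"y":-0.9,"z":0,"ax":0,"ay":0,"az":-0.009,"grip":0},{"x":-0.07,"y":-0.8,"z":0,"ax":0,"ay":0,"az":-0.009,"grip":0},{"x":-0.06,"y":-0.5,"z":0,"ax":0,"ay":0,"az":0,"grip":0},{"x":0,"y":0,"z":0,"ax":0,"ay":0,"az":0,"grip":0},{"x":0,"y":0,"z":0,"ax":0,"ay":0,"az":0,"grip":0}]'
python3 - <<'E'
from h import *
s=status.state();print(s["clock"],s["tcp_pos"],s["tcp_rot"])
im,d,P=cloud("wrist","w4");np.savez("w4.npz",im=im,P=P)
E
```

```text
clock: 9.68
tcp_pos: [489.0, 174.6, 128.9]
tcp_rot: [-3.141, 0.0, 1.488]
force: [0.7, 0.2, -2.9]
grip_width: 0.126
grasp_force: 30.0
clock: 10.6
tcp_pos: [477.0, 23.6, 128.9]
tcp_rot: [-3.141, -0.001, 1.262]
force: [-0.5, -0.4, -2.7]
grip_width: 0.127
grasp_force: 30.0
10.6 [476.98272026  23.55226189 128.87625336] [-3.14130369e+00 -6.20265304e-04  1.26230205e+00]
```

View pics/w4.png

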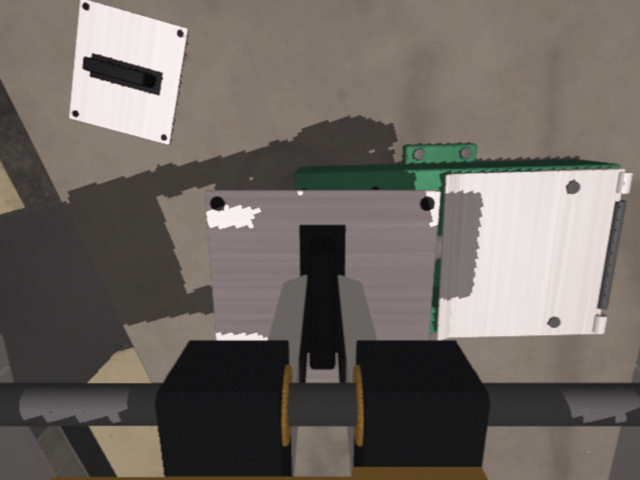

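The plate is held level at (210-440, 190-340), and the leaf is fully visible at (440-620, 170-337). I'll fit both from this one view.

```bash
python3 - <<'E'
from h import *
D=np.load("w4.npz");im,P=D["im"],D["P"];Z=P[...,2]
def big(m):
    n,l,s,c=cv2.connectedComponentsWithStats(m.astype(np.uint8));k=1+np.argmax(s[1:,4]);return P[l==k]
V,U=np.mgrid[0:480,0:640]
q=big((Z>50)&(Z<60)&(U>430)&(im.min(2)>80)&(V<345))
def edges(q,t,a):
    ex=np.array([np.cos(a),np.sin(a)]);ey=np.array([-ex[1],ex[0]])
    u=q[:,:2]@ex;v=q[:,:2]@ey
    # line fits on binned extremes: front edge (min u per v bin), far v edge (max v per u bin)
    def fit(b,val,f):
        bins=np.arange(np.percentile(b,5),np.percentile(b,95),4)
        x=[];y=[]
        for lo in bins:
            s=val[(b>=lo)&(b<lo+4)]
            if len(s)>3:x.append(lo+2);y.append(f(s))
        x=np.array(x);y=np.array(y);m=abs(y-np.median(y))<4
        k=np.polyfit(x[m],y[m],1);return k[0],np.median(y[m]),m.sum()
    print(t,"front",fit(v,u,np.min),"rear",fit(v,u,np.max),"left",fit(u,v,np.max),"right",fit(u,v,np.min),"z",np.median(q[:,2]))
edges(q,"leaf",-.281);print(cv2.minAreaRect(q[:,:2].astype(np.float32)))
zp=128.9-25.5+4
q=big((Z>zp-6)&(Z<zp+6)&(U<450)&(V<345)&(im.min(2)>70));edges(q,"plate",1.2623-np.pi/2)
q=big((Z>40)&(Z<49)&(im[...,1].astype(int)-im[...,0]>25));edges(q,"rim",-.281)
a=-.281;c=np.array([556.5,-5.5]);print("c in uv",c@[np.cos(a),np.sin(a)],c@[-np.sin(a),np.cos(a)])
t=np.array([477,23.55]);a=1.2623-np.pi/2;print("tcp in plate uv",t@[np.cos(a),np.sin(a)],t@[-np.sin(a),np.cos(a)])
E
```

```text
leaf front (np.float64(-0.0026367055579671487), np.float64(525.5486481194717), np.int64(25)) rear (np.float64(0.007278615323014873), np.float64(634.9012049770263), np.int64(25)) left (np.float64(0.0017391959204669971), np.float64(203.83884122806126), np.int64(25)) right (np.float64(0.0006413846643366841), np.float64(95.87702424211042), np.int64(25)) z 54.57432803853203
((599.5643920898438, -17.258621215820312), (108.50650024414062, 111.21106719970703), 73.98180389404297)
plate front (np.float64(-0.003856781932371417), np.float64(392.8131667286559), np.int64(18)) rear (np.float64(0.0006876282717001088), np.float64(502.6166309171143), np.int64(18)) left (np.float64(0.0014740047728425201), np.float64(216.39071439755196), np.int64(26)) right (np.float64(-0.010703464263539294), np.float64(138.95192313549214), np.int64(13)) z 107.30540258064953
rim front (np.float64(0.053036268981492364), np.float64(436.81804450464966), np.int64(3)) rear (np.float64(0.22788204775637408), np.float64(634.8911199103483), np.int64(2)) left (np.float64(0.003294819805425247), np.float64(205.67730719422352), np.int64(41)) right (np.float64(-0.03367820415426989), np.float64(194.90539526904595), np.int64(20)) z 44.83305450191554
c in uv 536.1985332246511 149.04238648026532
tcp in plate uv 447.33100393934353 167.26797486255109
```

```bash
python3 -m inch '[{"x":0.2,"y":-0.15,"z":-0.3,"ax":0,"ay":0,"az":0.009,"grip":0},{"x":0.23,"y":-0.19,"z":-0.6,"ax":0,"ay":0,"az":0,"grip":0},{"x":0,"y":0,"z":-0.6,"ax":0,"ay":0,"az":0,"grip":0},{"x":0,"y":0,"z":-0.5,"ax":0,"ay":0,"az":0,"grip":0},{"x":0,"y":0,"z":-0.4,"ax":0,"ay":0,"az":0,"grip":0},{"x":0,"y":0,"z":-0.25,"ax":0,"ay":0,"az":0,"grip":0},{"x":0,"y":0,"z":-0.12,"ax":0,"ay":0,"az":0,"grip":0},{"x":0,"y":0,"z":0,"ax":0,"ay":0,"az":0,"grip":0},{"x":0,"y":0,"z":0,"ax":0,"ay":0,"az":0,"grip":0}]'; python3 -c "
from h import *
s=status.state();print(s['force'],s['tcp_pos'],s['tcp_rot'],s['wrist_torque'])"
```

```text
clock: 11.4
tcp_pos: [486.0, 16.9, 73.7]
tcp_rot: [3.141, -0.0, 1.292]
force: [-0.9, 0.1, -2.3]
grip_width: 0.127
grasp_force: 30.0
[-0.87169951  0.13672259 -2.29219499] [486.03202375  16.86491015  73.74769029] [ 3.14097855e+00 -1.41814531e-04  1.29174147e+00] [-0.08134794 -0.04267505 -0.04613783]
```

```bash
for i in 1; do python3 -m inch '[{"x":0,"y":0,"z":-0.12,"ax":0,"ay":0,"az":0,"grip":0},{"x":0,"y":0,"z":0,"ax":0,"ay":0,"az":0,"grip":0},{"x":0,"y":0,"z":0,"ax":0,"ay":0,"az":0,"grip":0}]'; python3 -m inch '[{"x":0,"y":0,"z":-0.05,"ax":0,"ay":0,"az":0,"grip":0},{"x":0,"y":0,"z":0,"ax":0,"ay":0,"az":0,"grip":0}]'; done
```

```text
clock: 11.65
tcp_pos: [485.8, 16.6, 71.3]
tcp_rot: [3.141, -0.0, 1.291]
force: [0.5, -0.3, -2.6]
grip_width: 0.128
grasp_force: 30.0
clock: 11.82
tcp_pos: [486.0, 16.6, 70.5]
tcp_rot: [3.141, -0.0, 1.291]
force: [0.2, -0.6, 0.4]
grip_width: 0.126
grasp_force: 30.0
```

Touchdown on the rims is at TCP z 70.5. I'll raise 1 mm and slide in under the lip.

```bash
python3 -m inch '[{"x":0,"y":0,"z":0.06,"ax":0,"ay":0,"az":0,"grip":0},{"x":0.144,"y":-0.041,"z":0,"ax":0,"ay":0,"az":0,"grip":0},{"x":0.144,"y":-0.041,"z":0,"ax":0,"ay":0,"az":0,"grip":0},{"x":0.144,"y":-0.041,"z":0,"ax":0,"ay":0,"az":0,"grip":0},{"x":0.144,"y":-0.041,"z":0,"ax":0,"ay":0,"az":0,"grip":0},{"x":0,"y":0,"z":0,"ax":0,"ay":0,"az":0,"grip":0}]';python3 -m inch '[{"x":0.144,"y":-0.041,"z":0,"ax":0,"ay":0,"az":0,"grip":0},{"x":0.144,"y":-0.041,"z":0,"ax":0,"ay":0,"az":0,"grip":0},{"x":0.144,"y":-0.041,"z":0,"ax":0,"ay":0,"az":0,"grip":0},{"x":0.144,"y":-0.041,"z":0,"ax":0,"ay":0,"az":0,"grip":0},{"x":0,"y":0,"z":0,"ax":0,"ay":0,"az":0,"grip":0},{"x":0,"y":0,"z":0,"ax":0,"ay":0,"az":0,"grip":0}]'
python3 - <<'E'
from h import *
im,d,P=cloud("wrist","w5");np.savez("w5.npz",im=im,P=P)
E
```

```text
clock: 12.32
tcp_pos: [498.3, 13.1, 71.2]
tcp_rot: [3.141, -0.0, 1.291]
force: [0.6, -0.6, -3.6]
grip_width: 0.126
grasp_force: 30.0
clock: 12.82
tcp_pos: [508.9, 10.1, 71.2]
tcp_rot: [-3.142, 0.0, 1.291]
force: [0.3, -0.3, -3.2]
grip_width: 0.124
grasp_force: 30.0
```

View pics/w5.png

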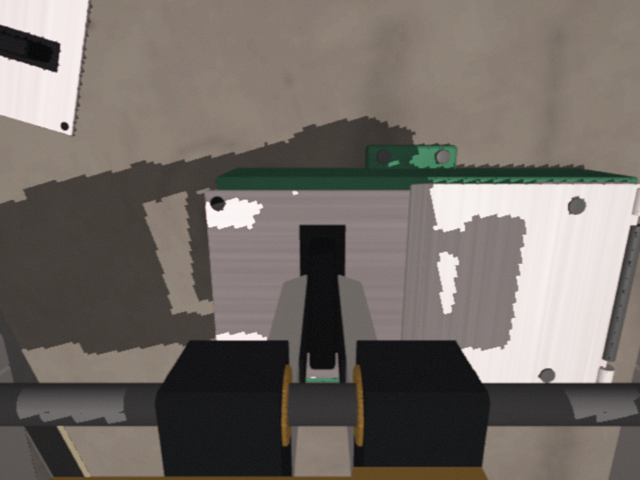

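The plate is under the lip without contact forces, and its front edge is at column 212. I'll measure it against the housing's edge and the leaf before the last few millimetres.

```bash
cat > m.py <<'E'
from h import *
import sys
def big(P,m):
    n,l,s,c=cv2.connectedComponentsWithStats(m.astype(np.uint8));k=1+np.argmax(s[1:,4]);return P[l==k]
def edge(b,val,f,lo,hi):
    x=[];y=[]
    for a in np.arange(lo,hi,4):
        s=val[(b>=a)&(b<a+4)]
        if len(s)>3:x.append(a+2);y.append(f(s))
    x=np.array(x);y=np.array(y);m=abs(y-np.median(y))<3
    k=np.polyfit(x[m],y[m],1);return np.round([k[0],np.median(y[m]),m.sum()],4)
def run(D):
    im,P=D["im"],D["P"];Z=P[...,2];V,U=np.mgrid[0:480,0:640]
    a=-.281;uv=lambda q:(q[:,:2]@[np.cos(a),np.sin(a)],q[:,:2]@[-np.sin(a),np.cos(a)])
    gr=im[...,1].astype(int)-im[...,0]>20
    u,v=uv(big(P,(Z>46.5)&(Z<52.2)&(U<415)&(V<345)&~gr&(im.min(2)>70)))
    print("plate front",edge(v,u,np.min,v.min()+3,v.max()-3),"left",edge(u,v,np.max,u.min()+5,u.max()-5))
    u,v=uv(big(P,(Z>53)&(Z<60)&(U>380)&~gr&(im.min(2)>80)))
    print("leaf front",edge(v,u,np.min,v.min()+5,v.max()-5),"left",edge(u,v,np.max,u.min()+15,u.max()-15))
    u,v=uv(P[(Z>41)&(Z<47.5)&gr]);print("rim left",edge(u,v,np.max,440,530),"umin",np.percentile(u[u>425],[0,1,3]))
    L=P[(Z>50)&(Z<60)&(U>450)&(U<560)&(V>200)&(V<330)];print("leaf z",np.median(L[:,2]))
E
python3 -c "
from m import *
run(np.load('w5.npz'));s=status.state();t=s['tcp_pos'];print(t[0]*.96078-t[1]*.27732,t[0]*.27732+t[1]*.96078,s['tcp_rot'])"
```

```text
plate front [-3.000000e-03  4.316908e+02  1.800000e+01] left [2.500000e-03 1.998643e+02 2.200000e+01]
leaf front [-3.70000e-03  5.25493e+02  1.90000e+01] left [-2.500000e-03  2.038898e+02  2.100000e+01]
rim left [7.000000e-04 2.058569e+02 2.300000e+01] umin [436.29974725 438.07698542 440.96895272]
leaf z 54.43027100328035
485.9206116194565 150.79807076333844 [-3.14133147e+00  2.24568275e-05  1.29131822e+00]
```

```bash
python3 -m inch '[{"x":0.1,"y":-0.028,"z":0,"ax":0,"ay":0,"az":0,"grip":0},{"x":0.09,"y":-0.026,"z":0,"ax":0,"ay":0,"az":0,"grip":0},{"x":0,"y":0,"z":0,"ax":0,"ay":0,"az":0,"grip":0},{"x":0,"y":0,"z":-0.06,"ax":0,"ay":0,"az":0,"grip":0},{"x":0,"y":0,"z":-0.05,"ax":0,"ay":0,"az":0,"grip":0},{"x":0,"y":0,"z":0,"ax":0,"ay":0,"az":0,"grip":0},{"x":0,"y":0,"z":0,"ax":0,"ay":0,"az":0,"grip":0}]'
python3 - <<'E'
from m import *
im,d,P=cloud("wrist","w6");np.savez("w6.npz",im=im,P=P);run(np.load("w6.npz"))
s=status.state();t=s['tcp_pos'];print(s["force"],t[0]*.96078-t[1]*.27732,t[0]*.27732+t[1]*.96078,s['tcp_rot'])
E
```

```text
clock: 13.45
tcp_pos: [513.0, 9.0, 70.5]
tcp_rot: [3.14, -0.0, 1.291]
force: [-1.8, -0.1, 7.6]
grip_width: 0.126
grasp_force: 30.0
plate front [-6.100000e-03  4.358569e+02  1.800000e+01] left [2.400000e-03 1.999398e+02 2.100000e+01]
leaf front [-3.100000e-03  5.255502e+02  1.900000e+01] left [2.000000e-03 2.038859e+02 2.100000e+01]
rim left [7.000000e-04 2.058687e+02 2.300000e+01] umin [436.01837075 438.28226677 441.15641416]
leaf z 54.42225511855665
[-1.91317897 -0.19768519  6.87783454] 490.3826055216571 150.87568382136487 [ 3.14007888e+00 -1.27648449e-04  1.29146596e+00]
```

Flush and centred to within about 0.3 mm, with the leaf unmoved. Last step is bringing the push up to 15 N.

```bash
python3 -m inch '[{"x":0,"y":0,"z":-0.03,"ax":0,"ay":0,"az":0,"grip":0},{"x":0,"y":0,"z":-0.03,"ax":0,"ay":0,"az":0,"grip":0},{"x":0,"y":0,"z":0,"ax":0,"ay":0,"az":0,"grip":0},{"x":0,"y":0,"z":0,"ax":0,"ay":0,"az":0,"grip":0},{"x":0,"y":0,"z":0,"ax":0,"ay":0,"az":0,"grip":0}]'
python3 - <<'E'
from m import *
im,d,P=cloud("wrist","w7");run(dict(im=im,P=P))
s=status.state();print(s["force"],s["tcp_pos"],s["tcp_rot"])
E
```

```text
clock: 13.92
tcp_pos: [513.0, 9.0, 70.5]
tcp_rot: [3.14, -0.0, 1.292]
force: [-3.4, -0.1, 14.6]
grip_width: 0.125
grasp_force: 30.0
plate front [-1.600000e-03  4.358645e+02  1.800000e+01] left [1.800000e-03 1.999531e+02 2.100000e+01]
leaf front [-1.500000e-03  5.254743e+02  1.900000e+01] left [2.400000e-03 2.038727e+02 2.100000e+01]
rim left [4.000000e-04 2.058487e+02 2.300000e+01] umin [436.45970449 438.18185044 441.29577399]
leaf z 54.43271363631196
[-3.21149539 -0.44089315 15.7218194 ] [513.00761043   8.95602359  70.50874786] [ 3.13952674e+00 -1.99805727e-04  1.29145398e+00]
```

```bash
python3 -m inch '[{"x":0,"y":0,"z":0.012,"ax":0,"ay":0,"az":0,"grip":0},{"x":0,"y":0,"z":0,"ax":0,"ay":0,"az":0,"grip":0},{"x":0,"y":0,"z":0,"ax":0,"ay":0,"az":0,"grip":0},{"x":0,"y":0,"z":0,"ax":0,"ay":0,"az":0,"grip":0}]' && python3 -c "
from h import *
print(status.state()['force']);print(robot.sign_off())"
```

```text
clock: 14.3
tcp_pos: [513.0, 9.0, 70.5]
tcp_rot: [3.14, -0.0, 1.291]
force: [-4.4, -0.4, 13.3]
grip_width: 0.128
grasp_force: 30.0
[-4.38832572 -0.44087018 13.33297956]
the job is handed in; nothing more can be done
None
```

The job is handed in: the leaf is fully down, and the plate is under its lip, centred and flush with the front to about 0.5 mm. The arm still holds it pressed down at about 15 N (the wrist reads 13.3 N, plus about 2.8 N of plate weight), after 14.3 s.

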